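# Close a pottery crate: tuck the last lid board under its neighbour and hold it down

## Robot

A 6-joint arm with a two-finger parallel gripper is mounted at the origin on the work surface. World frame = base frame: x ahead of the robot, y to its left, z up, the work surface at z = 0. Lengths are in m, angles in degrees, forces in N, time in s.
With the tool pointing down it reaches from about 0.3 to 1 m from the base axis. Payload 5.1 kg.
Tool frame: the origin (TCP) lies at the very end of the fingers, on their centre line; the grasp point (between the pads) lies 19 mm behind it (robot.tcp_to_grasp is the z of the grasp point in the tool frame, in m); z points along the fingers, x is the direction in which the jaws open and shut, and the axes are right-handed (so a half turn about z gives the same grasp; the last joint's range is limited). The gripper opens to 95 mm and grips with 3 to 60 N. Pads are 20 mm wide; open, the fingers measure 119 mm over their backs; the gripper's body (75 mm by 180 mm) begins 59 mm behind the grasp point.
Start: joints at [-68.159, 7.093, 94.555, -0, 78.352, -4.733], TCP at [0.291, -0.581, 0.215] pointing down, gripper open.
Joint ranges: [-149.61, 149.61], [-58.7, 133.49], [1.44, 155.28], [-77.14, 257.14], [18.33, 153.61], [-166.67, 166.67]. Speed limits (degrees/s): [147.25, 147.25, 180, 180, 180, 180].

## Interface

Orientations are given as [roll, pitch, yaw] about the fixed x, y, z axes, in that order (R = Rz(yaw) Ry(pitch) Rx(roll)).
In Python, from plant import robot, imaging gives the robot as it stands. Calls block until the motion is done:
- robot.goto(position, orientation): joint-space move of the TCP to a pose.
- robot.servo_line(position, orientation=None, max_speed=0.15): straight line of the TCP; orientation=None keeps the orientation; max_speed is the mean speed in m/s.
- robot.goto_joints(angles): joint-space move.
- robot.set_gripper(opening): finger opening in m; the grip force is fixed at half the most; returns when the fingers have stopped.
- robot.dwell(seconds).
- robot.ik(position, orientation): joint angles nearest the present ones, or None.
- robot.get_state(): the state.
- imaging.grab_frame(name): name is "scene" or "top" or "wrist"; returns (picture, depth): 480x640x3 uint8, red, green, blue; 480x640 float32, m along the optical axis (not along the pixel's ray), 0 where there is no reading.
- imaging.camera_params(name): a dict with "mtx" (3x3 intrinsics, pixels), "xyz" and "rotation" of the camera in the world; the wrist camera has in their place "mount" (4x4, takes a point from camera to tool coordinates, whose origin is the TCP and whose axes are the tool frame's). Camera axes: x right, y up, looking along -z (the intrinsics and any distortion apply to the point x, -y, -z); pixel columns grow to the right and rows downward; lengths in m; the calibration is good to about 2 mm. A picture is of the moment at which its call begins: read the wrist's pose just before it. camera_params takes no time and is no camera call.
A pose or a line that the arm cannot do raises robot.PlanningError and nothing moves.
- robot.job_done(): hands the job in, once; it reports no verdict.
Trained networks look in the newest picture that a camera, given by its name, has taken for a name from the list of things; names that differ only in an ending like _2 or _b are one class to them, and where a whole thing is asked for, a point or a joint stands for the part that bears it (a point fixed in the world has none). Each returns a list of dicts, best first, with "conf" (0 to 1); they miss things now and then, are a little off and sometimes report something else, mostly with a low value. They report only what shows in the picture. A call takes as long as a camera call.
- imaging.cut_out(target, camera): "mask" (480x640 bool, what is visible of it) and "rect" ([centre column, centre row, width, height] in pixels, round what is visible of it).
- imaging.place_of(target, camera): "location" ([column, row] in pixels: a listed point, or the origin of a listed thing).
The state is a dict: "time": time; "joint_positions": joint angles; "joint_vel": joint speeds; "effort": joint torques, N m; "tool_pos": TCP position; "ee_rot": TCP orientation; "ft_force": force on the tool from outside, world axes, zero at the start; "torque": the same for the moment, N m; "gripper_width": finger opening in m.
Only numpy, scipy, OpenCV 4.12 (cv2) and the standard library are available. Lean on these libraries where they do the work, as an engineer would, in place of code of your own. Each camera call takes 0.05 s, during which the arm holds its last target.

## Task

The lid of the wooden pottery crate lacks its last board, which lies on two low bearers beside it. Lay it on the crate's rails and slide its thin edge in under the lip of the neighbouring lid board, without prying that board up, until it is fully home along its whole length with its ends even with the crate's sides. Then press it down flat with 10 N or more and finish like that, still holding it down for the nailing; leave the hammer, the nail tin and the pots where they are.

Things in the scene. Friction and masses are not known exactly. Their poses are not given: they have to be found in the camera images.
- board_mid (a point): Centre (half-way up) of the loose lid board, light wood, 0.1 to 0.2 kg: 300 mm long (its y), 60 mm wide (x), 14 mm thick (z, up). Full thickness from x = -30 to +15 mm; from x = +15 to +30 mm cut down from above to a 6 mm tongue, flush with the underside: the thin edge. It starts flat, right way up, underside 30 mm above the table, its length pointing roughly away from the robot.
- edge_l (a point): Point on the board at the front of its tongue, at its +y end: 30, 150, -4 mm from board_mid.
- edge_r (a point): The same at the -y end: 30, -150, -4 mm from board_mid.
- bearers: Two fixed dark wood blocks, 30 mm high, 100 mm along the body's x and 45 mm along y, centred at y = -90 and +90 mm; the origin lies between them on the table. The board lies across them, its length along y; at its middle nothing is underneath, so it can be gripped there from above across its 60 mm width.
- crate: Fixed wood crate. Origin on the table under the missing board's place; x points to the rest of the lid. Two rails along x, 20 mm wide, at y = -140 and +140 mm, tops at z = 130 mm, carry the boards by their ends and run out to x = -130 mm as handles. Open between them up to the lip; near end planks (x = -30 to -18 mm) reach z = 93 mm, the pots inside 84 mm. Fixed lid 14 mm thick, x = 90 to 300 mm.
- rails: The two fixed rails of the crate (medium brown wood, 20 mm wide, 530 mm long), on which the board has to be pressed down by its two ends; side planks (z up to 122 mm) line them inside, leaving 240 mm clear between. Origin and axes as the crate's.
- seat (a point): Point at rail-top height in the crate's frame (same axes), where the middle of the board's underside belongs. Fully home, board_mid is 7 mm above it, the board's axes agree with the crate's, the board's ends are even with the rails' outer faces, its near edge with the crate's near end, and its shoulder (board x = +15 mm) is up against the lip.
- lip (a point): Middle of the lower edge of the lip of the neighbouring lid board: 15.5 mm from seat along x, 8 mm above the rail tops. The lip is 6 mm thick, 300 mm long and overhangs 17 mm towards the near end; the 8 mm high rebate beneath takes the 6 mm tongue with 2 mm to spare.
- lap (a joint): How far the neighbouring lid board is pried up (rad, 0 = flat). It is nailed only along its far edge, 74.5 mm behind the lip, and hinges there; 0.04 is 3 mm of lift at the lip. It springs back; 2 to 4 N of upward push at the lip lift it that far. It does not give way to a push along x.
- hammer: Claw hammer lying on the crate's fixed lid boards, 270 mm long.
- nail_tin: Open steel tin, 66 mm wide, 45 mm high, on the crate's fixed lid boards.
- green_bowl: Green glazed bowl, 116 mm wide, 50 mm high, on the right of the table.
- bud_vase: Blue glazed vase, 76 mm wide, 120 mm high, beyond the board.
- planter: Terracotta planter, 110 mm wide, 95 mm high, on the left of the table.
- white_pot: White pot, 100 mm wide, 75 mm high, on the left of the table.
- jug: Dark brown jug with a handle, 170 mm high, on the right of the table.

How it is judged (in metres and radians):
On the way:
1. the board lies flat on the rails with its tongue fully home under the lip, its ends even with the crate's sides (x of each of edge_l, edge_r in the frame of seat above 0.0265 m and z of board_mid in the frame of seat between 0.0045 and 0.0095 m and angle between board_mid's own z axis and vertical below 0.035 rad and y of board_mid in the frame of seat between -0.01 and 0.01 m), for 0.2 s.
At the end, for the whole second after the job is handed in: Through the last second both ends of the tongue are within 3.5 mm of fully home, the board flat on the rails (2.5 mm, 2 degrees), its ends within 10 mm of even with the crate sides, the neighbouring board down, and the robot presses the board on the rails with more than 8 N (all of step 1 and value of joint lap below 0.04 rad and contact force between any of the fingers, the arm and board above 8 N and contact force between board and rails above 8 N); the arm keeps its last pose, push and grip.
It fails at once if the neighbouring lid board is pried up by more than 3 mm at its lip (value of joint lap above 0.04 rad).
It fails at once if the hammer, the nail tin or a pot is moved by more than 40 mm or tipped over (distance of any of hammer, nail_tin, green_bowl, bud_vase, planter, white_pot, jug from where it was at the start of the episode above 0.04 m or angle between any of hammer, nail_tin, green_bowl, bud_vase, planter, white_pot, jug's own z axis and vertical above 0.5 rad).
It also fails if it takes over 58 s, if anything falls off the work surface, if the arm or the gripper's body presses on something with over 40 N, if the wrist force passes 120 N, or if a joint passes its speed limit or range.

## Working session

There is one attempt and no reset: what is moved stays moved. The work goes in short steps, each a Python script; the robot and the scene stay as the last script left them, time stands still between calls to the robot, and variables do not carry over. Pictures are saved under pics/ and viewed, and the job is handed in when it is done.

```bash
ls; mkdir -p pics; cat > h.py <<'E'
import numpy as np, cv2
from plant import robot, imaging
from scipy.spatial.transform import Rotation as R
def save(n,p): cv2.imwrite('pics/'+n+'.png',cv2.cvtColor(p,cv2.COLOR_RGB2BGR))
def campose(name):
    c=imaging.camera_params(name)
    return np.array(c['mtx']),np.array(c['xyz']) if 'xyz' in c else None,np.array(c['rotation']) if 'rotation' in c else None
E
python3 - <<'E'
from h import *
for n in ['scene','top','wrist']:
    p,d=imaging.grab_frame(n); save(n+'0',p); np.save(n+'_d0.npy',d)
    print(n,imaging.camera_params(n), (d>0).mean())
    for t in ['board_mid','edge_l','edge_r','bearers','crate','rails','seat','lip']:
        try:
            r=imaging.place_of(t,n); print(t,[(np.round(a['location'],1),round(a['conf'],2)) for a in r[:3]])
        except Exception as e: print(t,e)
print(robot.get_state(), robot.tcp_to_grasp)
E
```

```text
pics
scene {'mtx': array([[478.24152323,   0.        , 322.83859085],
       [  0.        , 478.24152323, 237.99877989],
       [  0.        ,   0.        ,   1.        ]]), 'xyz': array([1.26862539, 0.51757782, 0.8792159 ]), 'rotation': array([ 48.77410261,  -0.47390773, 126.09165547])} 0.9959993489583333
board_mid [(array([389.7, 288.7]), 0.79), (array([505.4, 396.2]), 0.73)]
edge_l [(array([427.7, 258.4]), 0.62), (array([374.3, 341.8]), 0.61), (array([255.4, 195.6]), 0.18)]
edge_r [(array([427.7, 258.4]), 0.62), (array([374.3, 341.8]), 0.61), (array([255.4, 195.6]), 0.18)]
bearers []
crate []
rails []
seat [(array([259.5, 193.7]), 0.65), (array([195.2, 236.4]), 0.24)]
lip [(array([253.6, 200.5]), 0.86)]
top {'mtx': array([[502.02856237,   0.        , 324.59465259],
       [  0.        , 502.02856237, 241.49259031],
       [  0.        ,   0.        ,   1.        ]]), 'xyz': array([4.17167604e-01, 7.02781116e-04, 1.48804546e+00]), 'rotation': array([  6.54627279,  -0.80932909, -89.08311059])} 0.9957682291666666
board_mid [(array([248.8, 251.7]), 0.85), (array([422.5, 206.2]), 0.22)
[... 987 characters left out ...]
.4]), 0.21)]
lip []
{'time': 1.35, 'joint_positions': array([-6.81579738e+01,  7.09321395e+00,  9.45564535e+01,  4.56864047e-04,
        7.83525892e+01, -4.73109226e+00]), 'joint_vel': array([ 0.05538765, -0.01263844,  0.05746158, -0.03954642,  0.09686537,
        0.07939963]), 'effort': array([ 2.16090402e-04, -4.17576385e+01, -3.60219276e+01,  7.75351119e-02,
        4.29378496e-02, -1.04506611e-05]), 'tool_pos': array([ 0.29075319, -0.58131802,  0.21464356]), 'ee_rot': array([-1.79999368e+02,  2.21203887e-03, -6.34269738e+01]), 'ft_force': array([-0.76273301,  0.58762982, -0.47415711]), 'torque': array([-0.0104271 , -0.0034175 , -0.00803043]), 'gripper_width': 0.09512819590225871} -0.0188
```

View pics/top0.png

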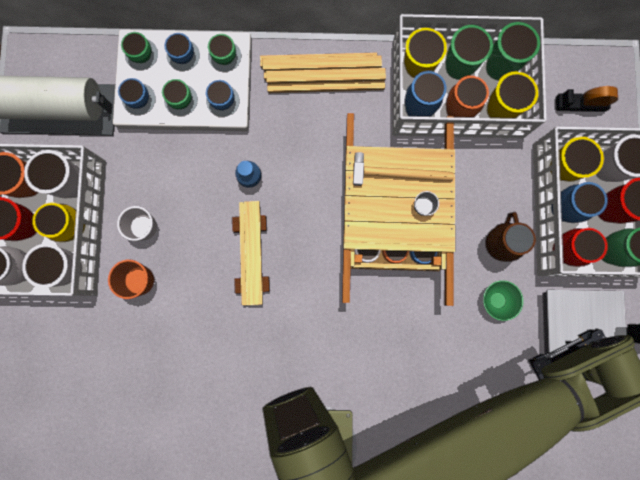

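View pics/scene0.png

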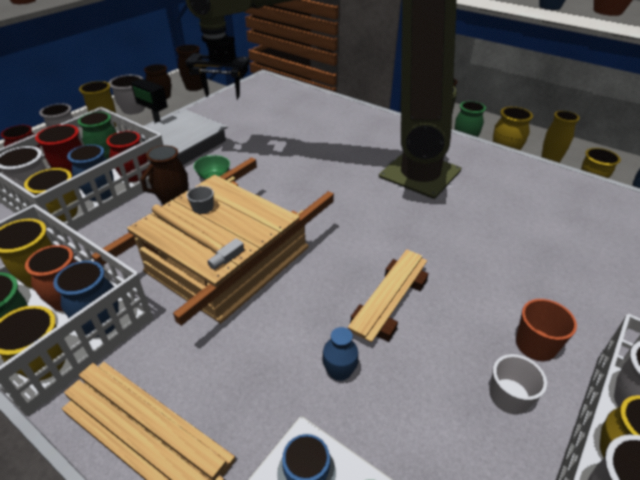

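View pics/wrist0.png

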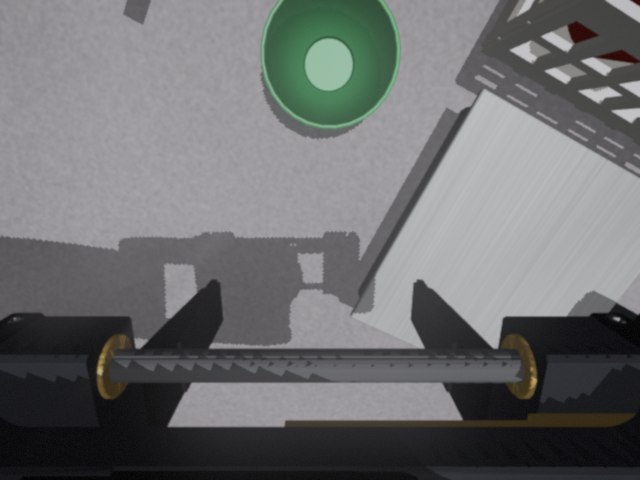

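The top view shows the board at (250,253), lying along world x, and the crate with its lip near row 250 and handles reaching row 303. Next I'll convert these to metric positions.

```bash
cat >> h.py <<'E'
F=np.diag([1,-1,-1.])
def pose(name,st=None):
    c=imaging.camera_params(name); K=np.array(c['mtx'])
    if 'mount' in c:
        T=np.eye(4);T[:3,:3]=R.from_euler('xyz',st['ee_rot'],degrees=True).as_matrix();T[:3,3]=st['tool_pos']
        T=T@np.array(c['mount']); return K,T[:3,3],T[:3,:3]
    return K,np.array(c['xyz']),R.from_euler('xyz',c['rotation'],degrees=True).as_matrix()
def at_z(P,uv,z):
    K,t,Rm=P; uv=np.atleast_2d(uv).astype(float)
    r=(Rm@F@np.linalg.inv(K)@np.c_[uv,np.ones(len(uv))].T).T
    return t+r*((z-t[2])/r[:,2])[:,None]
def cloud(P,d):
    K,t,Rm=P; v,u=np.mgrid[:480,:640]
    r=np.c_[u.ravel(),v.ravel(),np.ones(u.size)]@np.linalg.inv(K).T
    return (t+(r*d.reshape(-1,1))@(Rm@F).T).reshape(480,640,3)
def proj(P,X):
    K,t,Rm=P; c=(np.atleast_2d(X)-t)@Rm@F; q=c@K.T; return q[:,:2]/q[:,2:]
E
python3 - <<'E'
from h import *
P=pose('top'); d=np.load('top_d0.npy'); C=cloud(P,d)
for uv in [(300,200),(200,330),(250,253),(243,250),(257,250),(400,230),(400,252),(400,258),(347,290),(449,290),(375,240)]:
    print(uv,C[uv[1],uv[0]].round(4))
print('board',at_z(P,[[249,252],[262,303],[240,303],[258,202],[240,202]],.044).round(4))
print('rail ends',at_z(P,[[346,303],[449,304],[346,249],[454,249]],.13).round(4))
Ps=pose('scene'); Cs=cloud(Ps,np.load('scene_d0.npy'))
for uv in [(390,290),(250,220),(330,200),(420,200)]: print(uv,Cs[uv[1],uv[0]].round(4))
E
```

```text
(300, 200) [ 0.7132  0.0586 -0.0028]
(200, 330) [0.3225 0.3406 0.0035]
(250, 253) [0.5462 0.1976 0.0424]
(243, 250) [0.5552 0.2192 0.0349]
(257, 250) [0.5548 0.1772 0.0465]
(400, 230) [ 0.6066 -0.2195  0.1438]
(400, 252) [ 0.5528 -0.2296  0.0816]
(400, 258) [ 0.5352 -0.2284  0.089 ]
(347, 290) [ 0.4427 -0.0781  0.1358]
(449, 290) [ 0.4472 -0.3535  0.1331]
(375, 240) [ 0.578  -0.1516  0.1456]
board [[0.5489 0.2004 0.044 ]
 [0.4036 0.1585 0.044 ]
 [0.4026 0.2211 0.044 ]
 [0.6957 0.179  0.044 ]
 [0.6947 0.2314 0.044 ]]
rail ends [[ 0.408  -0.0762  0.13  ]
 [ 0.4097 -0.3538  0.13  ]
 [ 0.5538 -0.0745  0.13  ]
 [ 0.5589 -0.3694  0.13  ]]
(390, 290) [0.5519 0.1994 0.046 ]
(250, 220) [ 0.6402 -0.1519  0.1454]
(330, 200) [ 0.4267 -0.0648  0.117 ]
(420, 200) [0.1333 0.0684 0.0012]
```

```bash
python3 - <<'E'
from h import *
robot.goto([0.52,0.2,0.22],[180,0,90])
robot.dwell(.3)
st=robot.get_state(); p,d=imaging.grab_frame('wrist'); save('w1',p); np.save('w1d.npy',d); P=pose('wrist',st)
np.save('w1st.npy',st,allow_pickle=True)
for t in ['board_mid','edge_l','edge_r']:
    for a in imaging.place_of(t,'wrist')[:3]: print(t,a['location'],a['conf'],at_z(P,a['location'],.037 if t=='board_mid' else .033).round(4))
print(st['time'],st['joint_positions'],st['tool_pos'],st['ee_rot'])
E
```

```text
board_mid [315.6, 249.3] 0.72 [[0.5487 0.1992 0.037 ]]
edge_l [341.1, 83.1] 0.77 [[0.395  0.2221 0.033 ]]
edge_r [341.1, 83.1] 0.77 [[0.395  0.2221 0.033 ]]
4.5167 [ 1.54885118e+01 -4.85417721e+00  1.06167288e+02 -3.94695043e-04
  7.86906427e+01 -7.44831552e+01] [0.52011566 0.19974638 0.21996306] [-1.79996486e+02  1.37718021e-03  8.99717444e+01]
```

View pics/w1.png

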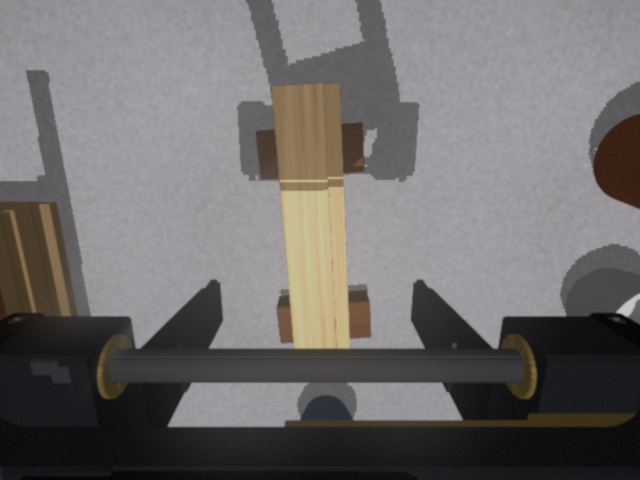

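The wrist view shows the board from row 83 (robot side) to beyond row 345. The stepped strip, which is the tongue, is on the right at columns 327–345, so it faces +y. Next I'll fit the board's edges.

```bash
python3 - <<'E'
from h import *
st=np.load('w1st.npy',allow_pickle=True).item(); P=pose('wrist',st); d=np.load('w1d.npy'); C=cloud(P,d)
print('table z',np.median(C[230:270,150:220,2]), 'board top',np.median(C[200:280,300:322,2]),'tongue',np.median(C[200:280,336:342,2]), 'std',C[200:280,300:322,2].std())
img=cv2.cvtColor(cv2.imread('pics/w1.png'),cv2.COLOR_BGR2HSV)
m=(img[...,1]>70)&(C[...,2]>.026)&(C[...,2]<.06)&(img[...,2]>110)
c=None
L=[];Rr=[]
for r in range(95,345,4):
    cols=np.where(m[r,250:370])[0]+250
    if len(cols)<20: continue
    L.append((cols[0]-.5,r));Rr.append((cols[-1]+.5,r))
l=at_z(P,L,.044);q=at_z(P,Rr,.033)
from numpy import polyfit
a=polyfit(l[:,0],l[:,1],1);b=polyfit(q[:,0],q[:,1],1)
print(a,b,np.degrees(np.arctan([a[0],b[0]])), 'res',np.std(l[:,1]-np.polyval(a,l[:,0])),np.std(q[:,1]-np.polyval(b,q[:,0])))
for x in (.4,.55,.68):print(x,np.polyval(a,x),np.polyval(b,x))
top=np.where(m[:,310])[0][0]; print('near end',top,at_z(P,[[310,top-.5],[280,np.where(m[:,280])[0][0]-.5]],.044))
s=imaging.grab_frame('scene'); r=imaging.place_of('board_mid','scene'); Ps=pose('scene'); print([(x['location'],x['conf'],at_z(Ps,x['location'],.037)) for x in r])
# triangulate board end corner? project wrist estimate
print(proj(pose('top'),[[.549,.2,.044]]),proj(Ps,[[.549,.2,.044]]))
E
```

```text
table z 0.0003390151474578218 board top 0.04455136192408671 tongue 0.036652016890908246 std 0.023301758634923994
[0.02311403 0.15439035] [0.10361693 0.17622568] [1.32410061 5.91570196] res 0.0037047138085993443 0.006359595921779603
0.4 0.16363596522779378 0.21767245574481964
0.55 0.16710306976861758 0.23321499566047263
0.68 0.17010789370399823 0.24668519692070523
near end 84 [[0.39659756 0.19459436 0.044     ]
 [0.39818151 0.16865626 0.044     ]]
[([391.2, 292.6], 0.84, array([[0.54972952, 0.20246634, 0.037     ]]))]
[[249.12634952 251.9593997 ]] [[390.74934582 289.94578416]]
```

```bash
python3 - <<'E'
from h import *
from scipy.stats import theilslopes
st=np.load('w1st.npy',allow_pickle=True).item(); P=pose('wrist',st); d=np.load('w1d.npy'); C=cloud(P,d)
img=cv2.cvtColor(cv2.imread('pics/w1.png'),cv2.COLOR_BGR2HSV)
print([tuple(img[230,c]) for c in (260,300,340,365)], [tuple(img[120,c]) for c in (262,300,336,350)])
L=[];Q=[]
for r in list(range(86,120,3))+list(range(195,285,3)):
    cols=np.where((img[r,250:370,1]>60))[0]+250
    # contiguous run around 310
    lo=310
    ok=lambda c:(C[r,c,2]>.02) and img[r,c,1]>50
    while ok(lo-1):lo-=1
    hi=310
    while ok(hi+1):hi+=1
    L.append((lo-.5,r));Q.append((hi+.5,r))
l=at_z(P,L,.044);q=at_z(P,Q,.036)
for n,w in (('L',l),('R',q)):
    s,i,*_=theilslopes(w[:,1],w[:,0]); print(n,np.degrees(np.arctan(s)),s*.548+i,np.std(w[:,1]-s*w[:,0]-i))
E
```

```text
[(np.uint8(150), np.uint8(5), np.uint8(160)), (np.uint8(23), np.uint8(76), np.uint8(199)), (np.uint8(20), np.uint8(85), np.uint8(199)), (np.uint8(160), np.uint8(5), np.uint8(161))] [(np.uint8(160), np.uint8(8), np.uint8(100)), (np.uint8(17), np.uint8(99), np.uint8(134)), (np.uint8(17), np.uint8(99), np.uint8(131)), (np.uint8(165), np.uint8(10), np.uint8(98))]
L 3.3524098963880253 0.16943222871887262 0.00028522458101078716
R 3.314857653829319 0.2291574014265152 0.00028978603899728613
```

```bash
python3 - <<'E'
from h import *
for k,(x,y) in enumerate([(.57,-.12),(.57,-.25)]):
    robot.goto([x,y,0.30],[180,0,90]); robot.dwell(.2)
    st=robot.get_state(); p,d=imaging.grab_frame('wrist'); save(f'c{k}',p); np.save(f'c{k}d.npy',d); P=pose('wrist',st)
    np.save(f'c{k}st.npy',st,allow_pickle=True)
    for t,z in [('seat',.13),('lip',.138),('crate',0)]:
        for a in imaging.place_of(t,'wrist')[:2]: print(t,a['location'],a['conf'],at_z(P,a['location'],z).round(4))
    print(st['time'])
E
```

```text
seat [209.6, 186.5] 0.88 [[ 0.5344 -0.2161  0.13  ]]
lip [209.9, 204.4] 0.68 [[ 0.5494 -0.2148  0.138 ]]
lip [639.0, 42.9] 0.33 [[0.4174 0.1412 0.138 ]]
crate [240.0, 174.3] 0.83 [[ 0.5366 -0.2139  0.    ]]
6.275
seat [355.4, 188.8] 0.76 [[ 0.5367 -0.2129  0.13  ]]
lip [353.3, 205.7] 0.83 [[ 0.5509 -0.2151  0.138 ]]
crate [341.6, 173.6] 0.94 [[ 0.5362 -0.2169  0.    ]]
7.2583
```

View pics/c0.png

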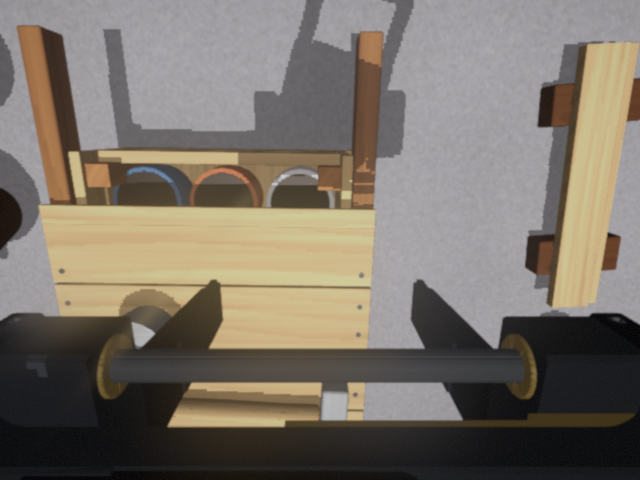

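View pics/c1.png

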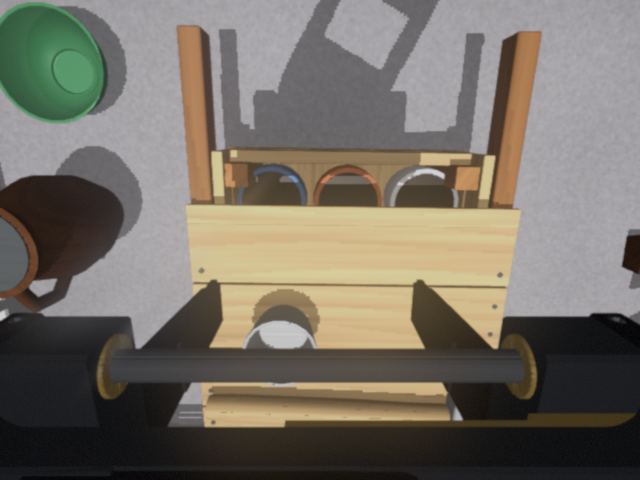

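The crate views show the lip edge along row ~207, spanning columns 187–519 in the second, with rails running up to row ~30. Next I'll measure the lip line, the lid corners and the rail ends.

```bash
python3 - <<'E'
from h import *
data={}
for k in (0,1):
    st=np.load(f'c{k}st.npy',allow_pickle=True).item(); P=pose('wrist',st); C=cloud(P,np.load(f'c{k}d.npy'))
    img=cv2.cvtColor(cv2.imread(f'pics/c{k}.png'),cv2.COLOR_BGR2HSV).astype(int)
    c0,c1=((60,355) if k==0 else (205,500))
    pts=[]
    for c in range(c0,c1,5):
        rs=[r for r in range(195,225) if C[r,c,2]>.139]
        if rs: pts.append((c,rs[0]-.5))
    w=at_z(P,pts,.144); from scipy.stats import theilslopes
    s,i,*_=theilslopes(w[:,0],w[:,1]); print(k,'lip edge x at y=-.215:',s*-.215+i,'slope deg',np.degrees(np.arctan(s)),'std',np.std(w[:,0]-s*w[:,1]-i))
    for r in (225,240,255):
        cc=[c for c in range(640) if C[r,c,2]>.135 and C[r,c,2]<.155]; 
        e=at_z(P,[(cc[0]-.5,r),(cc[-1]+.5,r)],.144); print('lid y',e[:,1].round(4),e[:,0].round(4), 'mid',e[:,1].mean())
    print('lid z',np.median(C[220:270,c0:c1,2]))
    for r in (40,60,90,120,140):
        cc=[c for c in range(640) if .12<C[r,c,2]<.142]
        if cc:
            e=at_z(P,[(cc[0]-.5,r),(cc[-1]+.5,r)],.13); print('rails row',r,e[:,:2].round(4).tolist(),np.median(C[r,cc,2]))
    ends=[]
    for lo,hi in (((24,42),(362,380)) if k==0 else ((184,202),(508,538))):
        rr=[]
        for c in range(lo+2,hi-2):
            q=[r for r in range(10,90) if .12<C[r,c,2]<.142]
            if q: rr.append((c,q[0]-.5))
        e=at_z(P,rr,.13); print('rail end',np.median(e[:,0]),np.median(e[:,1]))
E
```

```text
0 lip edge x at y=-.215: 0.5493861263851968 slope deg 0.7605809966234806 std 0.0007409349853842077
lid y [-0.3654 -0.0661] [0.5673 0.5669] mid -0.21572059810649846
lid y [-0.3655 -0.0663] [0.5813 0.581 ] mid -0.21593824491029462
lid y [-0.3657 -0.0666] [0.5957 0.5954] mid -0.21616110518163306
lid z 0.14447124402398032
rails row 40 [[0.4145, -0.3634], [0.414, -0.0643]] 0.13073722949069527
rails row 60 [[0.4295, -0.3635], [0.4289, -0.0644]] 0.1306079812332611
rails row 90 [[0.4527, -0.3635], [0.4522, -0.0649]] 0.13053413161042576
rails row 120 [[0.4769, -0.3644], [0.4765, -0.0646]] 0.13033549570818737
rails row 140 [[0.4937, -0.3645], [0.4932, -0.0647]] 0.1304758579014852
rail end 0.40318532885221436 -0.3495331873320253
rail end 0.4070120238079069 -0.07451480211208977
1 lip edge x at y=-.215: 0.5496789132061634 slope deg 0.7829728862332357 std 0.001065887053813246
lid y [-0.5077 -0.0658] [0.5678 0.5673] mid -0.28672873734861914
lid y [-0.5025 -0.0663] [0.5819 0.5814] mid -0.2844252087063323
lid y [-0.5028 -0.066 ] [0.5963 0.5959] mid -0.2843747632527244
lid z 0.14462353251530755
rails row 40 [[0.4145, -0.3631], [0.414, -0.0641]] 0.1306011793995312
rails row 60 [[0.4295, -0.3639], [0.429, -0.064]] 0.13060966718685418
rails row 90 [[0.4528, -0.3637], [0.4523, -0.0643]] 0.1306156644939328
rails row 120 [[0.4771, -0.3644], [0.4766, -0.0647]] 0.1304131568701202
rails row 140 [[0.4938, -0.3643], [0.4934, -0.0655]] 0.13046681663102216
rail end 0.40353481162734817 -0.34976201317211325
rail end 0.40708399222448594 -0.0800522490022644
```

```bash
cat >> h.py <<'E'
SEAT=np.array([.5343,-.2152]); CY=-0.77
u=np.array([np.cos(np.radians(CY)),np.sin(np.radians(CY))]); v=np.array([-u[1],u[0]])
def crate(x,y,z): return [*(SEAT+x*u+y*v),z]
E
python3 - <<'E'
from h import *
o=[180,0,93.33]
robot.goto([.5475,.1993,.13],o)
robot.servo_line([.5475,.1993,.016],o,max_speed=.12)
s=robot.get_state(); print(s['tool_pos'],s['ft_force'])
print(robot.set_gripper(.05)); s=robot.get_state(); print(s['gripper_width'],s['ft_force'],s['time'])
robot.servo_line([.5475,.1993,.09],o,max_speed=.1)
s=robot.get_state(); print(s['gripper_width'],s['ft_force'],s['time'])
for a in robot.get_state(),: pass
p,d=imaging.grab_frame('wrist'); save('g1',p)
p,d=imaging.grab_frame('scene'); save('g1s',p)
E
```

```text
[0.54836112 0.19948658 0.0170032 ] [ 0.01737795 -0.28574084  1.05698913]
False
0.059411411404952104 [0.19282121 0.23636657 1.92404034] 10.975
0.059586923737007316 [-0.65970004  0.12527905 -1.13676208] 11.8667
```

View pics/g1.png

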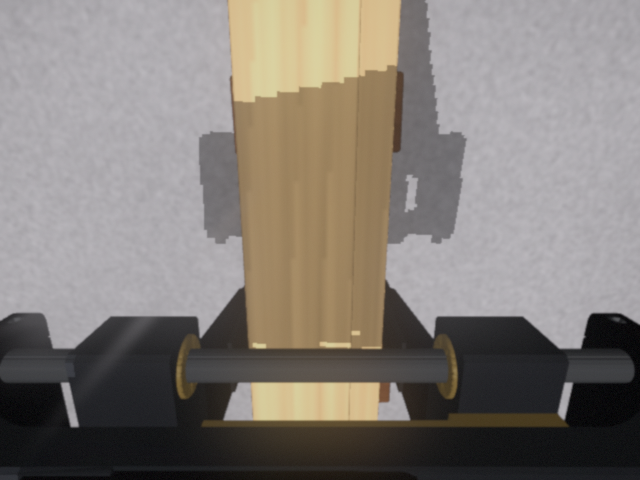

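View pics/g1s.png

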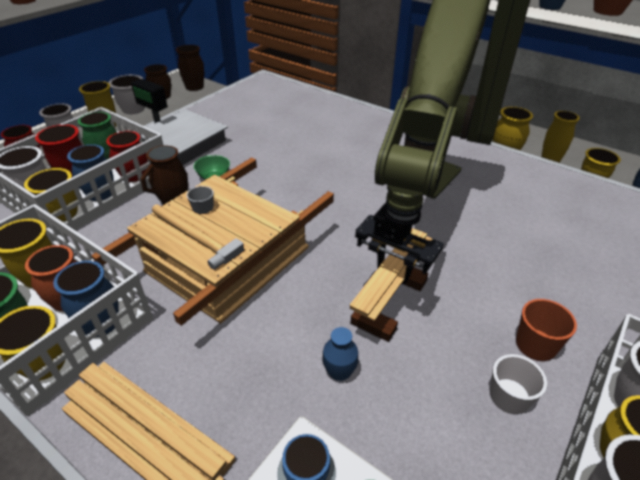

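The board is gripped: width is 59.5 mm, and in the wrist view its edges run at columns 240–395, nearly parallel to the pads. Next I'll carry it over and lay it on the rails.

```bash
python3 - <<'E'
from h import *
o=[180,0,CY]
robot.servo_line([.5475,.1993,.24],[180,0,93.33],max_speed=.2)
robot.goto(crate(-.048,0,.24),o)
robot.servo_line(crate(-.048,0,.128),o,max_speed=.12)
robot.dwell(.2)
s=robot.get_state(); p,d=imaging.grab_frame('wrist'); save('p1',p); np.save('p1d.npy',d);np.save('p1st.npy',s,allow_pickle=True)
print(s['tool_pos'],s['ee_rot'],s['ft_force'],s['torque'],s['gripper_width'],s['time'])
p,d=imaging.grab_frame('scene'); save('p1s',p)
E
```

```text
[ 0.48683942 -0.2148627   0.12900098] [ 1.79952613e+02 -8.85039978e-02 -7.72415764e-01] [-0.22115766  0.55775129 -0.70551143] [-0.03883726 -0.12340473  0.01568984] 0.05984792130896539 15.6917
```

View pics/p1.png

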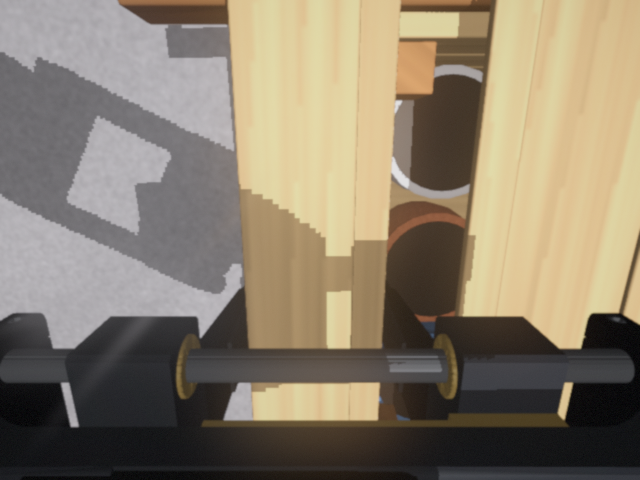

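View pics/p1s.png

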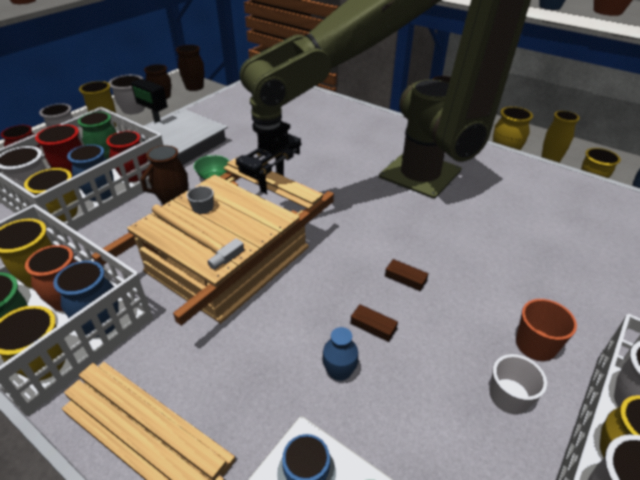

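The board is over the rails with its tongue (right, columns 357–395) facing the lip (column ~485) and a clear gap between them. I'll lower it until it touches, then release.

```bash
python3 - <<'E'
from h import *
o=[180,0,CY]
z=.121
while z>.110:
    robot.servo_line(crate(-.048,0,z),o,max_speed=.03)
    s=robot.get_state(); print(round(z,4),s['tool_pos'][2].round(4),s['ft_force'].round(1))
    if s['ft_force'][2]>4: break
    z-=.0015
robot.set_gripper(.072); robot.dwell(.2)
s=robot.get_state(); print(s['ft_force'],s['gripper_width'],s['time'])
robot.servo_line(crate(-.048,0,.23),o,max_speed=.15)
# look from behind: camera view with yaw 90
robot.goto(crate(-.01,0,.28),[180,0,89.2]); robot.dwell(.2)
s=robot.get_state(); p,d=imaging.grab_frame('wrist'); save('q1',p); np.save('q1d.npy',d);np.save('q1st.npy',s,allow_pickle=True)
print(s['time'],s['ft_force'])
E
```

```text
0.121 0.1205 [ 0.7  0.2 -0.8]
0.1195 0.1194 [-0.7 -0.7 -1.4]
0.118 0.1179 [-0.   0.3 -1.6]
0.1165 0.1163 [ 0.2  0.4 -0.5]
0.115 0.1161 [-2.7  1.9  5.2]
[0.39276027 0.11337725 1.39588375] 0.0718145893027293 17.8667
20.3583 [-1.29315606  0.36078725  0.12773964]
```

View pics/q1.png

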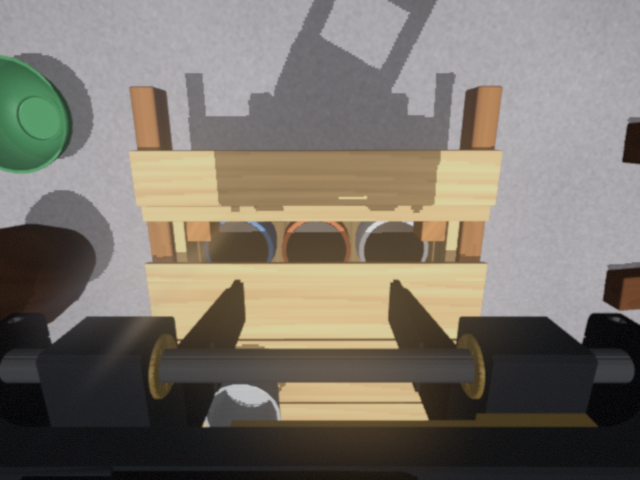

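```bash
cat > meas.py <<'E'
from h import *
from scipy.stats import theilslopes
def board(n,zt=.144):
    st=np.load(n+'st.npy',allow_pickle=True).item(); P=pose('wrist',st); C=cloud(P,np.load(n+'d.npy'))
    cr=lambda w: np.c_[(w[:,:2]-SEAT)@u,(w[:,:2]-SEAT)@v]
    Q=cr(C.reshape(-1,3)).reshape(480,640,2); m=(abs(C[...,2]-.144)<.004)&(Q[...,0]<-.02-.02)&(Q[...,0]>-.12)&(abs(Q[...,1])<.17)
    return st,P,C,Q,m,cr
if __name__=='__main__':
    st,P,C,Q,m,cr=board('q1')
    cols=[c for c in range(640) if m[:,c].sum()>15]
    near=cr(at_z(P,[(c,np.where(m[:,c])[0][0]-.5) for c in cols],.144))
    s,i,*_=theilslopes(near[:,0],near[:,1]); print('near edge x',i,'yaw deg',-np.degrees(np.arctan(s)))
    rows=[r for r in range(480) if m[r].sum()>200]
    e=[(np.where(m[r])[0][0]-.5,r) for r in rows]; f=[(np.where(m[r])[0][-1]+.5,r) for r in rows]
    print('ends y',np.median(cr(at_z(P,e,.144))[:,1]),np.median(cr(at_z(P,f,.144))[:,1]),'z',np.median(C[m][:,2]))
    zz=C[m]; qq=Q[m]; A=np.c_[qq,np.ones(len(qq))]; print('plane',np.linalg.lstsq(A,zz[:,2],rcond=None)[0])
E
python3 meas.py
```

```text
near edge x -0.07986767717847762 yaw deg -0.06303493099103058
ends y -0.15026465365786695 0.14955098757261495 z 0.14466915712228046
plane [0.00191278 0.00124807 0.14477647]
```

The board lies flat and square: yaw −0.06°, ends at ±0.150 and near edge at −0.080. I'll push it home with the two fingertips.

```bash
python3 - <<'E'
from h import *
o=[180,0,90+CY]
robot.set_gripper(.095)
robot.goto(crate(-.105,0,.19),o)
robot.servo_line(crate(-.105,0,.130),o,max_speed=.1)
robot.servo_line(crate(-.052,0,.130),o,max_speed=.04)
s=robot.get_state(); print(s['tool_pos'],s['ft_force'].round(1),s['torque'].round(2),s['time'])
x=-.052
while x<-.032:
    x+=.0015
    robot.servo_line(crate(x,0,.130),o,max_speed=.03)
    s=robot.get_state(); tp=s['tool_pos']; print(round(x,4),((tp[:2]-SEAT)@u).round(4),tp[2].round(4),s['ft_force'].round(1),s['torque'][2].round(2))
    if s['ft_force'][:2]@u<-12: break
print(s['time'])
p,d=imaging.grab_frame('scene'); save('r1s',p)
E
```

```text
[ 0.48226504 -0.21449101  0.12999351] [ 0.5  1.  -0.3] [ 0.06 -0.1  -0.01] 23.85
-0.0505 -0.0505 0.13 [ 0.7 -0.3  0.2] 0.03
-0.049 -0.0489 0.13 [0.3 0.  0.5] -0.0
-0.0475 -0.0474 0.13 [-0.2  0.1  0.1] -0.03
-0.046 -0.0459 0.13 [-0.4 -0.   0.2] 0.0
-0.0445 -0.0444 0.13 [ 0.5  0.3 -0.3] -0.04
-0.043 -0.0429 0.13 [-0.3 -0.2 -1.1] -0.02
-0.0415 -0.0414 0.13 [ 0.6 -0.  -0.3] 0.01
-0.04 -0.0399 0.13 [-0.  -0.2  0.2] 0.02
-0.0385 -0.0386 0.13 [-0.2 -0.5 -0.3] 0.03
-0.037 -0.0385 0.13 [-7.4 -0.3  4.7] 0.05
-0.0355 -0.0385 0.13 [-12.8  -0.    7.4] -0.01
26.6
```

View pics/r1s.png

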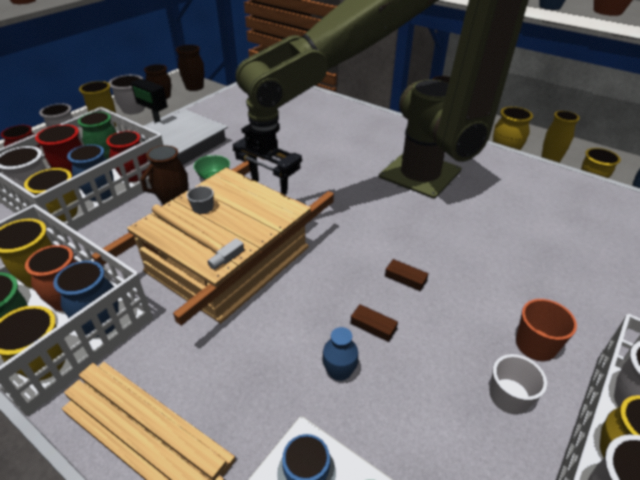

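There was a firm stop at −13 N with no yaw moment, right at the expected home position. I'll back off and check with the wrist camera.

```bash
python3 - <<'E'
from h import *
from scipy.stats import theilslopes
o=[180,0,90+CY]
robot.servo_line(crate(-.06,0,.130),o,max_speed=.08)
robot.servo_line(crate(-.06,0,.25),o,max_speed=.15)
robot.goto(crate(.02,0,.27),o); robot.dwell(.2)
s=robot.get_state(); p,d=imaging.grab_frame('wrist'); save('s1',p); np.save('s1d.npy',d); np.save('s1st.npy',s,allow_pickle=True)
P=pose('wrist',s); C=cloud(P,d)
cr=lambda w: np.c_[(w[:,:2]-SEAT)@u,(w[:,:2]-SEAT)@v]
Q=cr(C.reshape(-1,3)).reshape(480,640,2); m=(abs(C[...,2]-.144)<.006)&(Q[...,0]>-.06)&(Q[...,0]<.01)&(abs(Q[...,1])<.17)
cols=[c for c in range(640) if m[:,c].sum()>15]
near=cr(at_z(P,[(c,np.where(m[:,c])[0][0]-.5) for c in cols],.144))
k,i,*_=theilslopes(near[:,0],near[:,1]); print('near edge x',i,'yaw',-np.degrees(np.arctan(k)))
rows=[r for r in range(480) if m[r].sum()>200]
e=[(np.where(m[r])[0][0]-.5,r) for r in rows]; f=[(np.where(m[r])[0][-1]+.5,r) for r in rows]
print('ends',np.median(cr(at_z(P,e,.144))[:,1]),np.median(cr(at_z(P,f,.144))[:,1]),'z',np.median(C[m][:,2]))
A=np.c_[Q[m],np.ones(m.sum())]; print(np.linalg.lstsq(A,C[m][:,2],rcond=None)[0])
m2=(Q[...,0]>.025)&(Q[...,0]<.08)&(abs(Q[...,1])<.14)&(C[...,2]<.16)&(C[...,2]>.13); m2[300:]=0; A=np.c_[Q[m2],np.ones(m2.sum())]; print('lap',np.linalg.lstsq(A,C[m2][:,2],rcond=None)[0],s['time'])
E
```

```text
near edge x -0.029332826248950075 yaw -0.05679333568628285
ends -0.1502579995555895 0.1494800489585101 z 0.14465891520496746
[0.00747018 0.00134725 0.14468844]
lap [-0.00127093  0.00116791  0.14464732] 28.6833
```

View pics/s1.png

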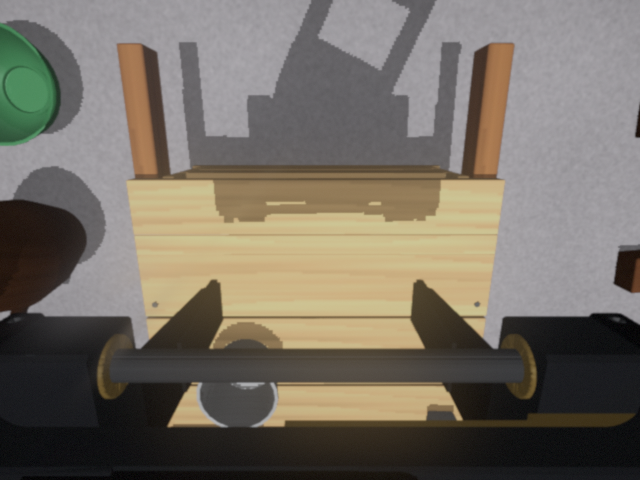

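The board sits flush against the lip: near edge −29.3 mm, yaw −0.06°, ends ±150 mm, and the lap is flat. Now I'll press it down.

```bash
python3 - <<'E'
from h import *
o=[180,0,90+CY]
X=-.008
robot.goto(crate(X,0,.19),o)
robot.servo_line(crate(X,0,.150),o,max_speed=.08)
robot.dwell(.2); b=robot.get_state()['ft_force'][2]; print('bias',b)
z=.146
while z>.13:
    robot.servo_line(crate(X,0,z),o,max_speed=.02)
    s=robot.get_state(); print(round(z,4),s['tool_pos'][2].round(4),s['ft_force'].round(1),s['torque'].round(2))
    if s['ft_force'][2]>17: break
    z-=.001
robot.dwell(.5)
for _ in range(4):
    robot.dwell(.1); s=robot.get_state(); print(s['ft_force'].round(1),((s['tool_pos'][:2]-SEAT)@u).round(4),s['time'])
p,d=imaging.grab_frame('top'); save('t1',p)
p,d=imaging.grab_frame('scene'); save('t1s',p)
s=robot.get_state(); p,d=imaging.grab_frame('wrist'); save('t1w',p)
P=pose('wrist',s); C=cloud(P,d); Q=np.stack([(C[...,:2]-SEAT)@u,(C[...,:2]-SEAT)@v],-1)
m=(abs(C[...,2]-.144)<.006)&(Q[...,0]>-.06)&(Q[...,0]<.01)&(abs(Q[...,1])<.17); m[340:]=0
print('z board',np.median(C[m][:,2]),'near x',np.percentile(Q[m][:,0],1), 'ends',np.percentile(Q[m][:,1],[.5,99.5]))
E
```

```text
bias 0.32042771037530443
0.146 0.1457 [0.5 0.2 0.3] [ 0.09 -0.11 -0.06]
0.145 0.1449 [-0.8  0.3 -0.1] [ 0.09 -0.2  -0.02]
0.144 0.1443 [ 0.1 -0.9  1.2] [ 0.13 -0.13  0.03]
0.143 0.1443 [-2.   0.7  5.7] [ 0.37  0.25 -0.01]
0.142 0.1443 [-3.4  2.2  9.1] [0.55 0.57 0.02]
0.141 0.1442 [-5.8  2.8 14. ] [0.71 1.01 0.01]
0.14 0.1442 [-6.9  4.8 17.4] [ 0.99  1.39 -0.03]
[-7.6  3.6 17.5] -0.0077 32.4667
[-8.6  2.6 17.2] -0.0077 32.5667
[-8.3  4.2 16.6] -0.0077 32.6667
[-8.3  3.1 18. ] -0.0077 32.7667
z board 0.14457691891146987 near x -0.028680094013910973 ends [-0.14840957  0.14705474]
```

View pics/t1w.png

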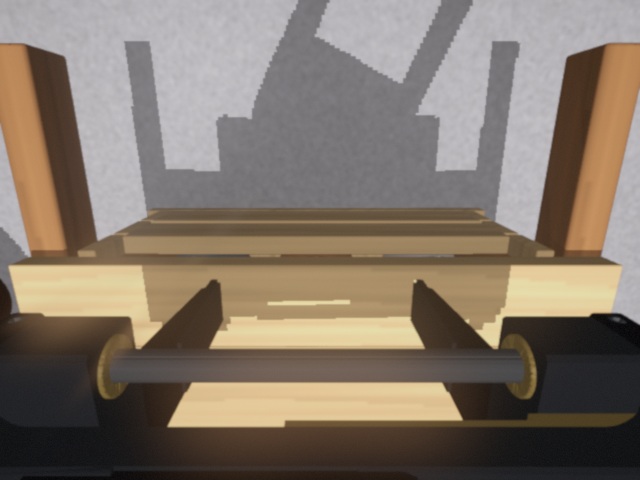

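View pics/t1s.png

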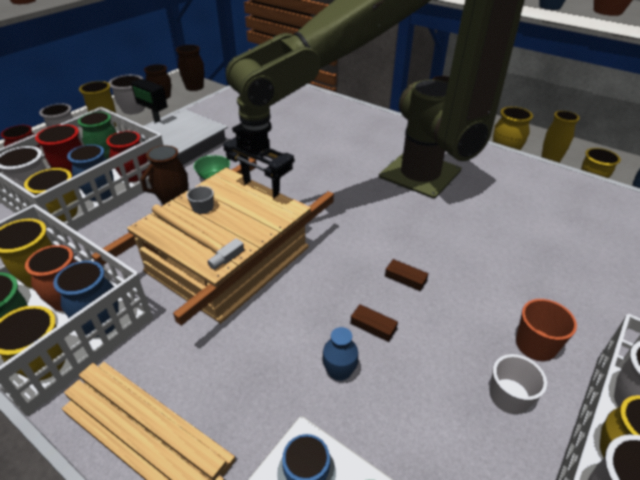

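The board is steady at 17 N down, and the small sideways push (about 8 N) goes toward the lip. I'll hand the job in.

```bash
python3 - <<'E'
from h import *
robot.job_done()
E
```

```text
the job is handed in; nothing more can be done
```

The lid board is on the rails, fully home under the lip, and held down with about 17 N. I handed the job in at about 33 s of the 58 s allowed; no verdict was reported.

**What I did:** I gripped the board at its middle and laid it on the rail handles 48 mm short of home. I then pushed it in with both open fingertips until it stopped firmly at about 13 N with no twist, and pressed it down with both fingertips.

**Position after the push, before pressing** (wrist camera):
- **Tongue:** the near edge was at −29.3 mm against −30 mm nominal. That and the firm stop say the shoulder is against the lip.
- **Alignment:** yaw was −0.06° and the ends were at −150.3 and +149.5 mm from the crate's centre line.
- **Height:** the board's top was at 144.7 mm, level with the neighbouring lid board, which lay flat.

**While pressing:** the downward force held at 16.6–18 N. A sideways push of about 8 N toward the lip came with it. A rougher wrist reading then gave the top at 144.6 mm and the near edge at −28.7 mm. It put the ends about 2–3 mm further in, which I put down to a cruder estimate.

**Not measured:** I had no direct reading of how far the neighbouring board lifted during the push. I judged the hammer, nail tin and pots undisturbed only by eye in the last scene picture.

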